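# Put the impact sockets back in their rack in order of size

## Task

The job is finished: put the four loose impact sockets back in the socket rack in order of size, the smallest in the smallest cup and so on up to the largest in the largest cup. Each must stand upright, hexagon up as it stands now, all the way down on the floor of its own cup, released and at rest.

Things in the scene. Friction and masses are not known exactly. Their poses are not given: they have to be found in the camera images.
- socket_22: the smallest of four steel impact sockets: a plain round cylinder, 22 mm outside diameter, 48 mm tall, about 100 g, standing upright on the table with its open hexagon up. Origin: centre of its underside; z up along its axis.
- socket_31: the second smallest of four steel impact sockets: a plain round cylinder, 31 mm outside diameter, 52 mm tall, about 190 g, standing upright on the table with its open hexagon up. Origin: centre of its underside; z up along its axis.
- socket_40: the second largest of four steel impact sockets: a plain round cylinder, 40 mm outside diameter, 56 mm tall, about 300 g, standing upright on the table with its open hexagon up. Origin: centre of its underside; z up along its axis.
- socket_49: the largest of four steel impact sockets: a plain round cylinder, 49 mm outside diameter, 60 mm tall, about 460 g, standing upright on the table with its open hexagon up. Origin: centre of its underside; z up along its axis.
- cup_22: the smallest of four fixed black plastic cups in a row on the rack's rail; takes the 22 mm socket. Open at the top: bore 29 mm with a 3 mm bevelled mouth, outside 36 mm. Origin: centre of its underside, 10 mm above the table; its inner floor is 3 mm above the origin, its rim 15 mm. z up; x along the row towards the largest cup, y across the row.
- cup_31: the second smallest of four fixed black plastic cups in a row on the rack's rail; takes the 31 mm socket. Open at the top: bore 38 mm with a 3 mm bevelled mouth, outside 45 mm. Origin: centre of its underside, 10 mm above the table; its inner floor is 3 mm above the origin, its rim 15 mm. z up; x along the row towards the largest cup, y across the row.
- cup_40: the second largest of four fixed black plastic cups in a row on the rack's rail; takes the 40 mm socket. Open at the top: bore 47 mm with a 3 mm bevelled mouth, outside 54 mm. Origin: centre of its underside, 10 mm above the table; its inner floor is 3 mm above the origin, its rim 15 mm. z up; x along the row towards the largest cup, y across the row.
- cup_49: the largest of four fixed black plastic cups in a row on the rack's rail; takes the 49 mm socket. Open at the top: bore 56 mm with a 3 mm bevelled mouth, outside 63 mm. Origin: centre of its underside, 10 mm above the table; its inner floor is 3 mm above the origin, its rim 15 mm. z up; x along the row towards the largest cup, y across the row.
- rail: the fixed aluminium rail of the rack, 218 x 45 mm, 10 mm high, which carries the four cups in order of size; the rack may lie turned any way. Origin: mid-length, on the table; x along the row towards the largest cup. Cup centres lie at x = -78.5, -37, 13.5 and 73 mm, 1 mm between the cups; across the row nothing stands beside them.
Things that resemble listed ones, but are neither listed nor needed, are in the scene too. What is shaped like the socket_49 but red is not meant.

How it is judged:
At the end, for the whole second after the job is handed in: Each of the four sockets is in the cup of its own size: its axis within 6 mm of the cup's axis, its underside on the cup's floor (less than 6 mm above the cup's underside; the floor is at 3 mm), upright with the hexagon up within 0.08 rad, and at rest (under 0.01 m/s) (horizontal distance between socket_22 and cup_22 below 0.006 m and z of socket_22 in the frame of cup_22 between 0 and 0.006 m and angle between each of socket_22, socket_31, socket_40, socket_49's own z axis and vertical below 0.08 rad and linear speed of each of socket_22, socket_31, socket_40, socket_49 below 0.01 m/s and horizontal distance between socket_31 and cup_31 below 0.006 m and z of socket_31 in the frame of cup_31 between 0 and 0.006 m and horizontal distance between socket_40 and cup_40 below 0.006 m and z of socket_40 in the frame of cup_40 between 0 and 0.006 m and horizontal distance between socket_49 and cup_49 below 0.006 m and z of socket_49 in the frame of cup_49 between 0 and 0.006 m); the robot touches nothing.
It also fails if it takes over 104 s, if anything falls off the work surface, if the arm or the gripper's body presses on something with over 40 N, if the wrist force passes 120 N, or if a joint passes its speed limit or range.

## Robot

A 6-joint arm with a two-finger parallel gripper is mounted at the origin on a cart in front of the work surface, level with it; the furniture and walls round the work are solid. World frame = base frame: x ahead of the robot, y to its left, z up, the work surface at z = 0. Lengths are in m, angles in rad, forces in N, time in s.
With the tool pointing down it reaches from about 0.425 to 0.95 m from the base axis. Payload 3.5 kg.
Tool frame: the origin (TCP) lies on the centre line of the jaws, within the pads' length; the fingertips stand 14 mm ahead of it and the grasp point (between the pads) lies 5 mm behind it (ctrl.finger_overhang is the distance from the TCP to the fingertips, in m); z points along the fingers, y is the line along which they close (so a half turn about z gives the same grasp; the last joint's range is limited). The gripper opens to 85 mm and grips with 20 to 120 N. Pads are 22 mm wide; open, the fingers measure 114 mm over their backs; the gripper's body (76 mm by 85 mm) begins 54 mm behind the grasp point. The pads swing forward as they close: fully open they stand 13 mm farther back than shut.
Start: joints at [0.999, 0.286, 1.577, -0, 1.279, -0.15], TCP at [0.276, 0.616, 0.245] pointing down, gripper open.
Joint ranges: [-2.77, 2.77], [-0.9, 2.22], [0.21, 2.48], [-1.53, 4.67], [0.24, 2.81], [-2.84, 2.84]. Speed limits (rad/s): [2.79, 2.79, 3.14, 3.14, 3.14, 3.14].

## Interface

Orientations are given as a unit quaternion [x, y, z, w].
In Python, from plant import ctrl gives the robot as it stands.
- The arm moves only by the tool send_rows, never from a script. Its argument "moves" is text: rows parted by semicolons, each of 7 numbers parted by spaces: the turn, a rotation vector about the tool's x, y, z in units of 360 degrees (1.0 is 360 degrees), then the shift along the tool's x, y, z in units of 20 cm (1.0 is 20 cm), then the gripper's target within -1 to 1 (fully open at 1, half-way at 0, shut at -1). A call has 1 to 12 rows; each row is the pose to reach, as a shift and turn from the pose commanded when the call began, along the tool's axes at that moment, turning the shorter way round; what a row does not reach only later rows make up. A row lasts 1/8 s, in which the tool goes at most 62.5 mm and 10.7 degrees, less where a joint would pass 70% of its speed; a pose out of reach is approached as far as the arm can. A call with a number of a shift or a turn outside -1 to 1 is refused whole. A call with a gripper value outside its range is refused whole. The fingers move at their own pace and stop on an object; "newtons" is the grip in N (left out, the last holds). Time passes only in rows, so rows that repeat a pose let the fingers close. It gives the time, the measured TCP pose, the force, the opening and the grip force at its end, in the units of the state.
- ctrl.get_state(): the state, without advancing time (a new reading comes with each control period).
- ctrl.read_camera(name): name is "side" or "top"; returns a dict with "image" (384x512x3 uint8, red, green, blue), "fovy" (degrees; the focal length in pixels is half the picture's height over the tangent of half this angle, whatever the lens; pixels are square), "cx", "cy" (the principal point, pixels), "distortion" ([k1, k2, p1, p2, k3] as OpenCV has them; the pictures are not rectified), "extrinsics" (4x4, takes a point from camera to world coordinates). Camera axes: x right, y up, looking along -z (the intrinsics and any distortion apply to the point x, -y, -z); pixel columns grow to the right and rows downward; lengths in m; the calibration is good to about 2 mm. A picture is of the moment at which its call begins. There is no depth.
- ctrl.sign_off(): hands the job in; it is judged then, once.
The state is a dict: "time": time; "qpos": joint angles; "dq": joint speeds; "joint_efforts": joint torques, N m; "eef_pos": TCP position; "tcp_rot": TCP orientation; "contact_force": force on the tool from outside, world axes, zero at the start; "wrist_torque": the same for the moment, N m; "opening": opening from 0.0 (shut) to 1.0 (fully open); "finger_force": force on a finger pad.
Only numpy, scipy, OpenCV 4.12 (cv2) and the standard library are available. Lean on these libraries where they do the work, as an engineer would, in place of code of your own. Each camera call takes 0.05 s, during which the arm holds its last target. There are 200 camera calls.

## Working session

There is one attempt and no reset: what is moved stays moved. The work goes in short steps, Python scripts to look and compute and a tool call to move; the robot and the scene stay as the last step left them, time stands still between calls to the robot, and variables do not carry over. Pictures are saved under pics/ and viewed, at most 14 in all, crops included, and the job is handed in when it is done.

Besides the shell and the picture viewer there is one more tool, called after "Emit:" in YAML: its name, and indented under it one key for each argument. send_rows: Moves the arm, as the interface text tells. Its arguments: {"type":"object","properties":{"moves":{"type":"string"},"newtons":{"type":"number"}},"required":["moves"]}

```bash
mkdir -p pics
python3 - <<'E'
from plant import ctrl
import cv2
s=ctrl.get_state()
print({k:s[k] for k in('time','eef_pos','tcp_rot','opening','contact_force')},ctrl.finger_overhang)
for n in('top','side'):
    c=ctrl.read_camera(n);cv2.imwrite(f'pics/{n}0.png',cv2.resize(c['image'][:,:,::-1],(800,600),interpolation=cv2.INTER_CUBIC))
    print(n,c['fovy'],c['cx'],c['cy'],c['distortion'],c['extrinsics'])
E
```

```text
{'time': 0.0, 'eef_pos': array([0.27597522, 0.61531762, 0.24393167]), 'tcp_rot': array([ 2.09340276e-01,  9.77842141e-01, -1.10738027e-03, -4.12848479e-04]), 'opening': 1.0003202956016304, 'contact_force': array([-0.22901027, -0.27453586, -0.24039664])} 0.014
top 49.053720844838416 254.34151259465025 194.172140403465 [-0.09101428  0.          0.          0.          0.        ] [[-2.13136944e-02  9.78949471e-01 -2.02986847e-01  2.57326429e-01]
 [-9.99772733e-01 -2.07768993e-02  4.77526486e-03 -1.61975309e-01]
 [ 4.57305726e-04  2.03042493e-01  9.79169820e-01  1.21380089e+00]
 [ 0.00000000e+00  0.00000000e+00  0.00000000e+00  1.00000000e+00]]
side 52.77182183852692 251.11613852059335 184.7772381442111 [0.00734295 0.         0.         0.         0.        ] [[ 0.86340166  0.31822938 -0.39149411  0.12673391]
 [-0.50410861  0.57538071 -0.64405865 -0.82935392]
 [ 0.02029978  0.75343686  0.65720683  0.67503266]
 [ 0.          0.          0.          1.        ]]
```

View pics/top0.png

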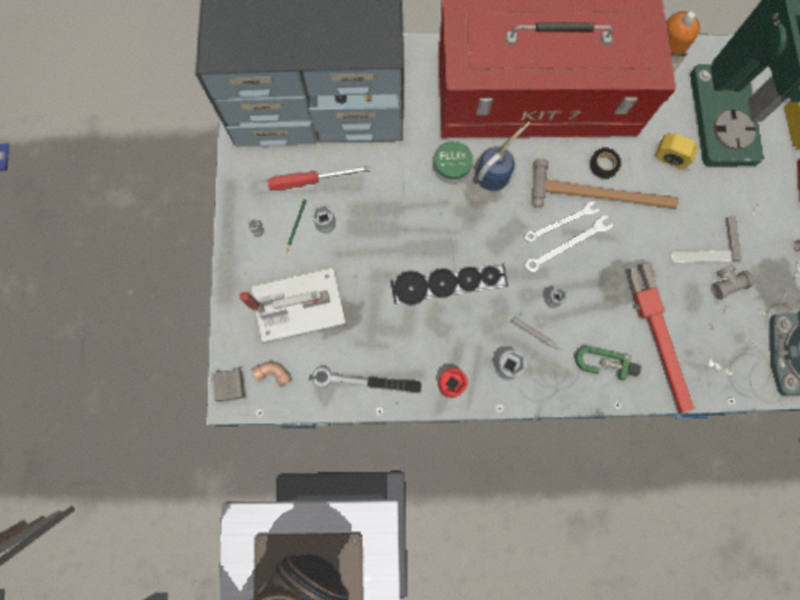

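View pics/side0.png

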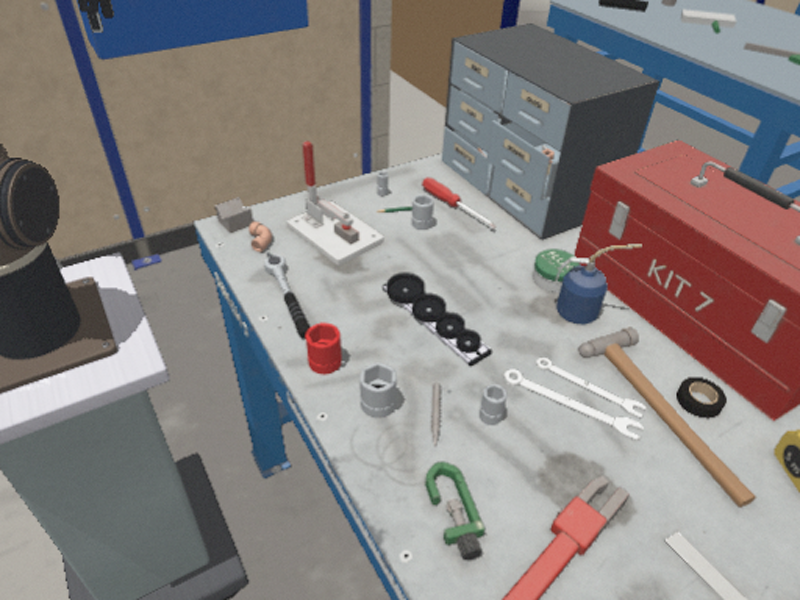

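```bash
cat > h.py <<'E'
from plant import ctrl
import cv2, numpy as np
def cam(n):
    c=ctrl.read_camera(n); c['f']=192/np.tan(np.radians(c['fovy']/2))
    c['K']=np.array([[c['f'],0,c['cx']],[0,c['f'],c['cy']],[0,0,1]]); return c
def ray(c,uv):
    p=cv2.undistortPoints(np.array([[uv]],float),c['K'],np.array(c['distortion']))[0,0]
    E=c['extrinsics']; return E[:3,3],E[:3,:3]@np.array([p[0],-p[1],-1])
def plane(c,uv,z):
    o,d=ray(c,uv); return (o+d*(z-o[2])/d[2])[:2]
def proj(c,P):
    E=c['extrinsics']; q=(np.asarray(P)-E[:3,3])@E[:3,:3]; q=q*[1,-1,-1]
    return cv2.projectPoints(q.reshape(-1,1,3),np.zeros(3),np.zeros(3),c['K'],np.array(c['distortion']))[0][:,0]
def crop(c,uv,r,s):
    u,v=[int(round(t)) for t in uv]
    return cv2.resize(c['image'][v-r:v+r,u-r:u+r,::-1],(s,s),interpolation=cv2.INTER_CUBIC)
E
python3 - <<'E'
from h import *
T=cam('top');S=cam('side')
k=.64
tp=[(256,227),(555,295),(324,218),(510,362)]; sp=[(383,184),(493,404),(423,212),(378,391)]
rows=[]
for c,pp in((T,tp),(S,sp)):
    rows.append(np.hstack([crop(c,(u*k,v*k),20,200) for u,v in pp]))
    print([(int(round(u*k))-20,int(round(v*k))-20) for u,v in pp])
cv2.imwrite('pics/m1.png',np.vstack(rows))
for n,c,box in(('top',T,(385,255,515,312)),('side',S,(375,262,500,370))):
    x0,y0,x1,y1=[int(t*k) for t in box]
    m=(c['image'].max(2)<60).astype(np.uint8); M=np.zeros_like(m);M[y0:y1,x0:x1]=m[y0:y1,x0:x1]
    d=cv2.distanceTransform(M,cv2.DIST_L2,5)
    # peaks
    dd=d.copy()
    for i in range(4):
        _,v,_,p=cv2.minMaxLoc(dd); print(n,p,round(v,1),plane(c,p,.023)); cv2.circle(dd,p,int(v*1.1),0,-1)
E
```

```text
[(144, 125), (335, 169), (187, 120), (306, 212)]
[(225, 98), (296, 239), (251, 116), (222, 230)]
top (281, 174) 1.4 [ 0.56269524 -0.24691642]
top (287, 175) 1.4 [ 0.55932293 -0.26434321]
top (266, 176) 1.4 [ 0.55758788 -0.202937  ]
top (309, 176) 1.4 [ 0.55500427 -0.32858761]
side (266, 189) 5.4 [ 0.5399655  -0.22269602]
side (252, 184) 5.0 [ 0.51866614 -0.18884187]
side (264, 181) 5.0 [ 0.55193788 -0.19367799]
side (256, 180) 4.4 [ 0.5358007  -0.18019157]
```

View pics/m1.png

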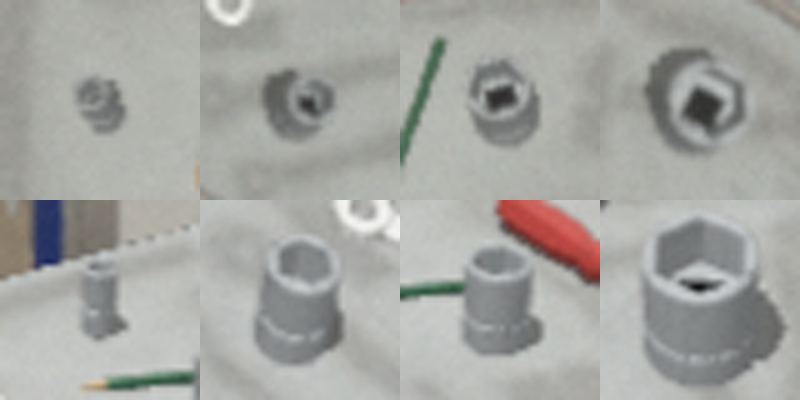

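Run:
```python
from h import *
T=cam('top');S=cam('side')
rim=dict(s22=(.048,(95,96),(101,64)),s31=(.052,(114,99),(103,66)),s40=(.056,(104,93),(98,65)),s49=(.060,(108,101),(100,56)))
ot=[(144,125),(335,169),(187,120),(306,212)];os_=[(225,98),(296,239),(251,116),(222,230)]
for (n,(z,a,b)),o,p in zip(rim.items(),ot,os_):
    A=(np.array(a)+.5)/5-.5+o;B=(np.array(b)+.5)/5-.5+p
    print(n,plane(T,A,z).round(4),plane(S,B,z).round(4))
a=cv2.resize(T['image'][160:205,244:332,::-1],(800,409),interpolation=cv2.INTER_CUBIC)
b=cv2.resize(S['image'][165:240,235:323,::-1],(704,600),interpolation=cv2.INTER_CUBIC)
cv2.imwrite('pics/ca.png',a);cv2.imwrite('pics/cb.png',b)
```

```text
s22 [0.6548 0.0968] [0.663  0.1034]
s31 [ 0.5087 -0.461 ] [ 0.5093 -0.4641]
s40 [ 0.6658 -0.0352] [ 0.6704 -0.0339]
s49 [ 0.3862 -0.3663] [ 0.3868 -0.3696]
```

View pics/ca.png

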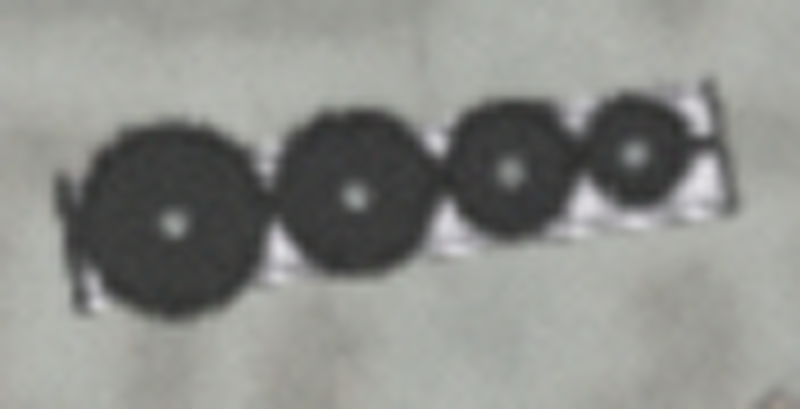

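View pics/cb.png

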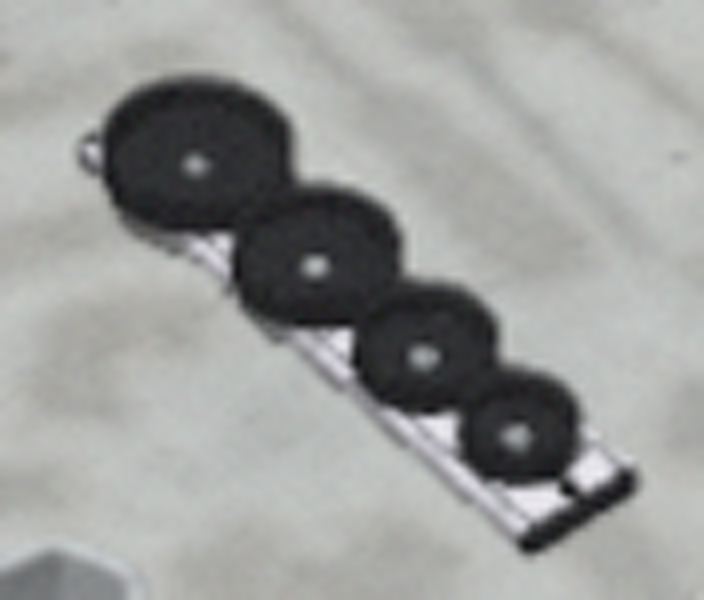

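```bash
cat > fuse.py <<'E'
from h import *
from scipy.optimize import least_squares
def fuse(T,S,a,b,z):
    r=least_squares(lambda p:np.r_[proj(T,[*p,z])[0]-a,proj(S,[*p,z])[0]-b],plane(T,a,z))
    return r.x,r.fun
E
python3 - <<'E'
from fuse import *
T=cam('top');S=cam('side')
td=[(174,224),(356,197),(511,173),(634,154)];sd=[(196,163),(316,265),(424,356),(517,435)]
X=[.073,.0135,-.037,-.0785];P=[]
for t,s in zip(td,sd):
    a=(np.array(t)+.5)*88/800-.5+(244,160);b=(np.array(s)+.5)/8-.5+(235,165)
    p,f=fuse(T,S,a,b,.013);P.append(p);print('cup',p.round(4),plane(T,a,.013).round(4),plane(S,b,.013).round(4),f.round(2))
r=least_squares(lambda q:np.ravel([[q[0]+x*np.cos(q[2])-p[0],q[1]+x*np.sin(q[2])-p[1]] for x,p in zip(X,P)]),[.55,-.23,1.6])
print(r.x.round(4),(r.fun*1e3).round(1),[(r.x[:2]+x*np.array([np.cos(r.x[2]),np.sin(r.x[2])])).round(4) for x in X])
rim=dict(s22=(.048,(95,96),(101,64)),s31=(.052,(114,99),(103,66)),s40=(.056,(104,93),(98,65)),s49=(.060,(108,101),(100,56)))
ot=[(144,125),(335,169),(187,120),(306,212)];os_=[(225,98),(296,239),(251,116),(222,230)]
for (n,(z,a,b)),o,p in zip(rim.items(),ot,os_):
    A=(np.array(a)+.5)/5-.5+o;B=(np.array(b)+.5)/5-.5+p
    q,f=fuse(T,S,A,B,z);print(n,q.round(4),f.round(2),'base px crop top',((proj(T,[*q,0])[0]-o+.5)*5-.5).round(),'side',((proj(S,[*q,0])[0]-p+.5)*5-.5).round())
E
```

```text
cup [ 0.5371 -0.1925] [ 0.5356 -0.1929] [ 0.5389 -0.1911] [-0.16 -0.5  -0.32  0.52]
cup [ 0.545  -0.2518] [ 0.5433 -0.2519] [ 0.5467 -0.2511] [-0.04 -0.56 -0.4   0.41]
cup [ 0.5518 -0.3021] [ 0.5502 -0.3024] [ 0.5534 -0.3012] [-0.12 -0.53 -0.33  0.45]
cup [ 0.5574 -0.3427] [ 0.5557 -0.3426] [ 0.5588 -0.3422] [-0.01 -0.53 -0.37  0.33]
[ 0.5469 -0.2651  1.705 ] [-0.  -0.3  0.1  0.1 -0.   0.3 -0.  -0.2] [array([ 0.5371, -0.1927]), array([ 0.5451, -0.2517]), array([ 0.5518, -0.3018]), array([ 0.5574, -0.3429])]
s22 [0.6574 0.0977] [-0.26 -0.85 -0.64  1.26] base px crop top [110. 117.] side [ 97. 136.]
s31 [ 0.5093 -0.463 ] [ 0.66 -0.22 -0.34 -0.39] base px crop top [ 96. 117.] side [ 86. 142.]
s40 [ 0.6677 -0.0353] [ 0.04 -0.6  -0.53  0.47] base px crop top [114. 121.] side [ 91. 146.]
s49 [ 0.3868 -0.3681] [ 0.64 -0.21 -0.35 -0.47] base px crop top [ 93. 112.] side [ 98. 145.]
```

```bash
cat > go.py <<'E'
import sys
from plant import ctrl
import numpy as np
from scipy.spatial.transform import Rotation as R
s=ctrl.get_state();Q=R.from_quat(s['tcp_rot'])
yaw=.134
y=np.array([np.cos(yaw),np.sin(yaw),0]);z=np.array([0,0,-1.]);G=R.from_matrix(np.c_[np.cross(y,z),y,z])
print('t',round(s['time'],2),'pos',s['eef_pos'].round(4),'op',round(s['opening'],3),'F',s['contact_force'].round(1),'turn',((Q.inv()*G).as_rotvec()/2/np.pi).round(4))
for a in sys.argv[1:]:
    p=np.array([float(v) for v in a.split(',')])
    print(a,'shift',(Q.inv().apply(p-s['eef_pos'])/.2).round(3))
E
python3 go.py .657,.098,.15
```

```text
t 0.4 pos [0.2763 0.6158 0.2451] op 0.999 F [ 0.3 -0.2  0.8] turn [-1.000e-04  0.000e+00  1.615e-01]
.657,.098,.15 shift [-2.797 -1.582  0.476]
```

Emit:
send_rows:
  moves: "0 0 0.054 -0.3 -0.17 0 1; 0 0 0.108 -0.6 -0.34 0 1; 0 0 0.1617 -0.95 -0.54 0 1; 0 0 0.1617 -0.95 -0.54 0 1; 0 0 0.1617 -0.95 -0.54 0 1; 0 0 0.1617 -0.95 -0.54 0 1; 0 0 0.1617 -0.95 -0.54 0 1"
  newtons: 40

```text
time: 1.27
eef_pos: [0.4056, 0.4394, 0.2454]
tcp_rot: [0.658, 0.753, 0.0, 0.0]
contact_force: [-0.7, 0.3, -0.3]
opening: 1.002
finger_force: 0.0
```

```bash
python3 go.py .657,.098,.12
```

```text
t 1.27 pos [0.4056 0.4394 0.2454] op 1.002 F [-0.7  0.3 -0.3] turn [ 0.     -0.     -0.0001]
.657,.098,.12 shift [-1.859  1.018  0.627]
```

Emit:
send_rows:
  moves: "0 0 0 -0.93 0.51 0 1; 0 0 0 -0.93 0.51 0 1; 0 0 0 -0.93 0.51 0 1; 0 0 0 -0.93 0.51 0 1; 0 0 0 -0.93 0.51 0 1"

```text
time: 1.9
eef_pos: [0.5321, 0.2673, 0.2453]
tcp_rot: [0.659, 0.752, 0.0, -0.0]
contact_force: [-0.3, 0.3, -0.1]
opening: 1.001
finger_force: 0.0
```

Emit:
send_rows:
  moves: "0 0 0 -0.93 0.51 0 1; 0 0 0 -0.93 0.51 0 1; 0 0 0 -0.93 0.51 0 1; 0 0 0 -0.93 0.51 0 1; 0 0 0 -0.93 0.51 0.6 1; 0 0 0 -0.93 0.51 0.6 1; 0 0 0 -0.93 0.51 0.6 1; 0 0 0 -0.93 0.51 0.6 1"

```text
time: 2.9
eef_pos: [0.658, 0.0991, 0.1278]
tcp_rot: [0.658, 0.753, 0.001, 0.001]
contact_force: [0.6, 0.2, 0.4]
opening: 1.0
finger_force: 0.0
```

```bash
python3 go.py .657,.098,.034
python3 - <<'E'
from h import *
T=cam('top');S=cam('side')
p=ctrl.get_state()['eef_pos']; print(proj(T,p),proj(S,p))
a=T['image'][110:180,120:200,::-1];b=S['image'][75:145,205:285,::-1]
cv2.imwrite('pics/g1.png',cv2.resize(np.hstack([a,b]),(800,350),interpolation=cv2.INTER_CUBIC))
E
```

```text
t 2.9 pos [0.658  0.0991 0.1278] op 1.0 F [0.6 0.2 0.4] turn [0.0005 0.     0.0001]
.657,.098,.034 shift [-0.005 -0.007  0.469]
[[155.68682163 132.73764918]] [[244.75594217  87.52158311]]
```

View pics/g1.png

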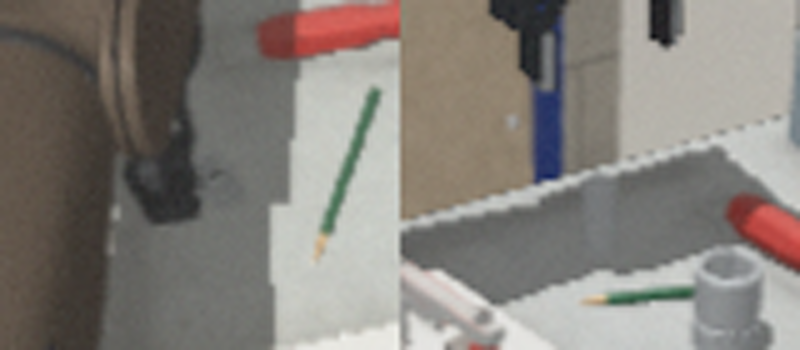

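Emit:
send_rows:
  moves: "0 0 0 0 0 0.25 1; 0 0 0 0 0 0.47 1; 0 0 0 0 0 0.47 1; 0 0 0 0 0 0.47 -1; 0 0 0 0 0 0.47 -1; 0 0 0 0 0 0.47 -1; 0 0 0 0 0 0.47 -1; 0 0 0 0 0 0.47 -1; 0 0 0 0 0 0.47 -1; 0 0 0 0 0 0.47 -1"

```text
time: 4.25
eef_pos: [0.6579, 0.0979, 0.033]
tcp_rot: [0.659, 0.753, 0.001, 0.001]
contact_force: [-0.5, 0.1, 5.6]
opening: 0.245
finger_force: 39.0
```

```bash
python3 go.py .657,.098,.034
python3 - <<'E'
from h import *
T=cam('top');S=cam('side')
a=T['image'][110:180,120:200,::-1];b=S['image'][75:145,205:285,::-1]
cv2.imwrite('pics/g2.png',cv2.resize(np.hstack([a,b]),(800,350),interpolation=cv2.INTER_CUBIC))
E
```

```text
t 4.25 pos [0.6579 0.0979 0.033 ] op 0.245 F [-0.5  0.1  5.6] turn [ 0.0003  0.     -0.0002]
.657,.098,.034 shift [ 0.001 -0.004 -0.005]
```

View pics/g2.png

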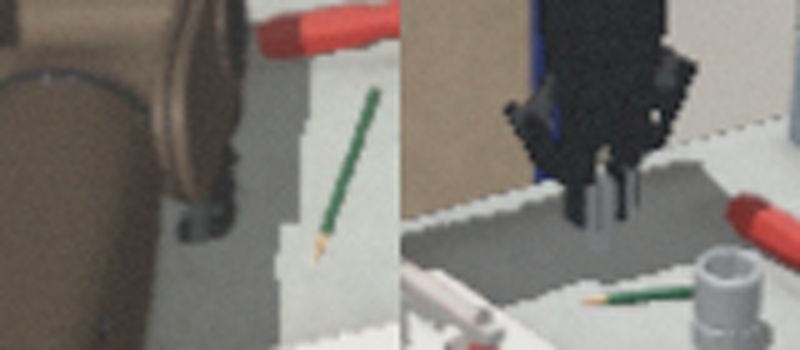

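Emit:
send_rows:
  moves: "0 0 0 0 0 -0.25 -1; 0 0 0 0 0 -0.5 -1; 0 0 0 -0.25 -0.1 -0.5 -1; 0 0 0 -0.5 -0.2 -0.5 -1; 0 0 0 -0.7 -0.26 -0.5 -1; 0 0 0 -0.7 -0.26 -0.5 -1"

```text
time: 5.1
eef_pos: [0.6232, -0.0505, 0.1308]
tcp_rot: [0.66, 0.751, -0.0, -0.0]
contact_force: [0.0, 0.2, -0.4]
opening: 0.246
finger_force: 39.5
```

Emit:
send_rows:
  moves: "0 0 0 -0.25 -0.1 0 -1; 0 0 0 -0.5 -0.2 0 -1; 0 0 0 -0.7 -0.26 0 -1; 0 0 0 -0.7 -0.26 0 -1"

```text
time: 5.6
eef_pos: [0.5907, -0.1952, 0.131]
tcp_rot: [0.66, 0.751, -0.0, -0.0]
contact_force: [-0.2, -0.3, -0.5]
opening: 0.24
finger_force: 39.5
```

Emit:
send_rows:
  moves: "0 0 0 -0.25 -0.1 0 -1; 0 0 0 -0.5 -0.2 0 -1; 0 0 0 -0.71 -0.27 0 -1; 0 0 0 -0.71 -0.27 0 -1; 0 0 0 -0.71 -0.27 0 -1; 0 0 0 -0.71 -0.27 0 -1"

```text
time: 6.35
eef_pos: [0.5569, -0.3393, 0.131]
tcp_rot: [0.658, 0.753, 0.0, -0.0]
contact_force: [0.7, -0.1, -1.5]
opening: 0.243
finger_force: 39.5
```

```bash
python3 go.py .5574,-.3429,.075 .5574,-.3429,.046
```

```text
t 6.35 pos [ 0.5569 -0.3393  0.131 ] op 0.243 F [ 0.7 -0.1 -1.5] turn [-0.0001 -0.0002  0.0002]
.5574,-.3429,.075 shift [-0.018  0.     0.28 ]
.5574,-.3429,.046 shift [-0.018  0.     0.425]
```

Emit:
send_rows:
  moves: "0 0 0 -0.018 0 0.2 -1; 0 0 0 -0.018 0 0.28 -1; 0 0 0 -0.018 0 0.28 -1; 0 0 0 -0.018 0 0.28 -1"

```text
time: 6.85
eef_pos: [0.5576, -0.3451, 0.0765]
tcp_rot: [0.658, 0.753, 0.0, 0.001]
contact_force: [-0.4, -0.5, -1.0]
opening: 0.242
finger_force: 39.5
```

```bash
python3 go.py .5574,-.3429,.046
python3 - <<'E'
from h import *
T=cam('top');S=cam('side')
a=T['image'][145:205,280:340,::-1];b=S['image'][185:245,270:330,::-1]
print(proj(T,[.5574,-.3429,.025]),proj(S,[.5574,-.3429,.025]),proj(S,[.5574,-.3429,.042]))
cv2.imwrite('pics/g3.png',cv2.resize(np.hstack([a,b]),(800,400),interpolation=cv2.INTER_CUBIC))
E
```

```text
t 6.85 pos [ 0.5576 -0.3451  0.0765] op 0.242 F [-0.4 -0.5 -1. ] turn [ 0.0002  0.0002 -0.0001]
.5574,-.3429,.046 shift [0.011 0.    0.153]
[[313.93023038 174.94045904]] [[299.40673342 215.77905581]] [[300.15581959 210.64308227]]
```

View pics/g3.png

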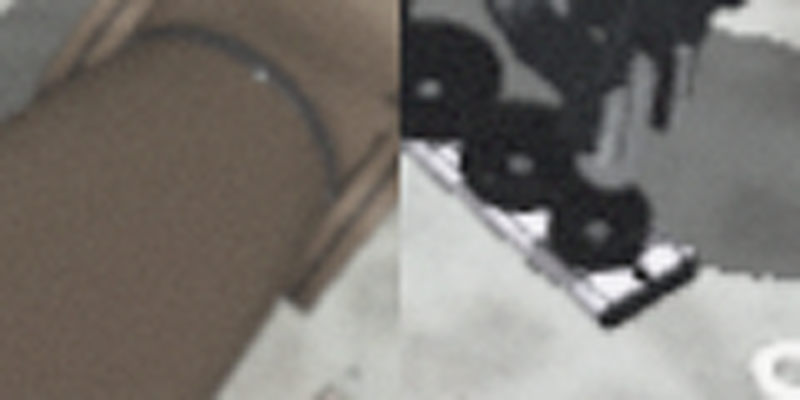

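Emit:
send_rows:
  moves: "0 0 0 0 0 0.05 -1; 0 0 0 0 0 0.09 -1; 0 0 0 0 0 0.12 -1; 0 0 0 0 0 0.12 -1; 0 0 0 0 0 0.12 -1"

```text
time: 7.58
eef_pos: [0.5569, -0.345, 0.0514]
tcp_rot: [0.659, 0.753, 0.0, 0.0]
contact_force: [1.4, -0.4, -1.0]
opening: 0.239
finger_force: 39.4
```

```bash
python3 go.py .5574,-.3429,.046
```

```text
t 7.58 pos [ 0.5569 -0.345   0.0514] op 0.239 F [ 1.4 -0.4 -1. ] turn [ 0.      0.     -0.0002]
.5574,-.3429,.046 shift [0.01  0.004 0.027]
```

Emit:
send_rows:
  moves: "0 0 0 0 0 0.015 -1; 0 0 0 0 0 0.025 -1; 0 0 0 0 0 0.025 -1; 0 0 0 0 0 0.025 -0.2; 0 0 0 0 0 0.025 0; 0 0 0 0 0 0.025 0; 0 0 0 0 0 -0.1 0.2; 0 0 0 0 0 -0.3 0.5; 0 0 0 0 0 -0.45 1; 0 0 0 0 0 -0.45 1"

```text
time: 8.82
eef_pos: [0.5585, -0.3463, 0.1452]
tcp_rot: [0.659, 0.753, 0.0, 0.004]
contact_force: [0.3, 0.1, 0.0]
opening: 0.999
finger_force: 0.0
```

```bash
python3 go.py .5093,-.463,.13 .5093,-.463,.034
```

```text
t 8.82 pos [ 0.5585 -0.3463  0.1452] op 0.999 F [0.3 0.1 0. ] turn [ 0.0008  0.0009 -0.0001]
.5093,-.463,.13 shift [-0.545 -0.322  0.078]
.5093,-.463,.034 shift [-0.543 -0.324  0.558]
```

Emit:
send_rows:
  moves: "0 0 0 -0.27 -0.16 0 1; 0 0 0 -0.545 -0.322 0.04 1; 0 0 0 -0.545 -0.322 0.08 1; 0 0 0 -0.545 -0.322 0.08 1; 0 0 0 -0.545 -0.322 0.08 1"

```text
time: 9.45
eef_pos: [0.5079, -0.4599, 0.1245]
tcp_rot: [0.658, 0.753, 0.0, -0.001]
contact_force: [-0.3, 0.1, 0.5]
opening: 0.999
finger_force: 0.0
```

```bash
python3 go.py .5093,-.463,.034
python3 - <<'E'
from h import *
T=cam('top');S=cam('side')
a=T['image'][145:215,280:350,::-1];b=S['image'][185:285,250:350,::-1]
cv2.imwrite('pics/g4.png',np.hstack([cv2.resize(x,(400,400),interpolation=cv2.INTER_CUBIC) for x in(a,b)]))
E
```

```text
t 9.45 pos [ 0.5079 -0.4599  0.1245] op 0.999 F [-0.3  0.1  0.5] turn [-0.0001 -0.0002  0.0001]
.5093,-.463,.034 shift [-0.017  0.005  0.453]
```

View pics/g4.png

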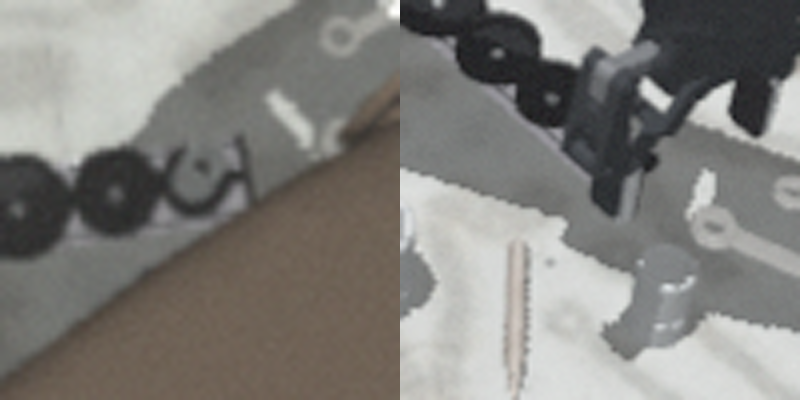

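Emit:
send_rows:
  moves: "0 0 0 -0.015 0.004 0.2 1; 0 0 0 -0.015 0.004 0.4 1; 0 0 0 -0.015 0.004 0.453 1; 0 0 0 -0.015 0.004 0.453 1; 0 0 0 -0.015 0.004 0.453 -1; 0 0 0 -0.015 0.004 0.453 -1; 0 0 0 -0.015 0.004 0.453 -1; 0 0 0 -0.015 0.004 0.453 -1; 0 0 0 -0.015 0.004 0.453 -1; 0 0 0 -0.015 0.004 0.453 -1; 0 0 0 -0.015 0.004 0.453 -1"

```text
time: 10.92
eef_pos: [0.5093, -0.465, 0.0362]
tcp_rot: [0.659, 0.753, -0.0, 0.001]
contact_force: [0.4, 0.5, 5.8]
opening: 0.346
finger_force: 39.8
```

```bash
python3 go.py .5093,-.463,.034 .5518,-.3018,.12
```

```text
t 10.93 pos [ 0.5093 -0.465   0.0362] op 0.346 F [0.4 0.5 5.8] turn [ 0.0002  0.0003 -0.0002]
.5093,-.463,.034 shift [0.01  0.001 0.011]
.5518,-.3018,.12 shift [ 0.78   0.319 -0.42 ]
```

Emit:
send_rows:
  moves: "0 0 0 0 0 -0.25 -1; 0 0 0 0 0 -0.47 -1; 0 0 0 0.1 0.05 -0.47 -1; 0 0 0 0.3 0.13 -0.47 -1; 0 0 0 0.5 0.2 -0.47 -1; 0 0 0 0.7 0.29 -0.47 -1; 0 0 0 0.77 0.319 -0.47 -1; 0 0 0 0.77 0.319 -0.47 -1; 0 0 0 0.77 0.319 -0.3 -1; 0 0 0 0.77 0.319 -0.2 -1; 0 0 0 0.77 0.319 -0.2 -1; 0 0 0 0.77 0.319 -0.2 -1"

```text
time: 12.42
eef_pos: [0.5517, -0.3042, 0.0753]
tcp_rot: [0.659, 0.752, -0.0, 0.001]
contact_force: [0.1, -0.9, -1.9]
opening: 0.349
finger_force: 40.2
```

```bash
python3 go.py .5518,-.3033,.049
python3 - <<'E'
from h import *
T=cam('top');S=cam('side')
p=[.5518,-.3018]
b=S['image'][175:245,255:325,::-1];a=T['image'][145:205,270:330,::-1]
print(proj(S,[*p,.013]),proj(S,[*p,.025]),proj(S,[*p,.040]))
cv2.imwrite('pics/g5.png',np.hstack([cv2.resize(x,(400,400),interpolation=cv2.INTER_CUBIC) for x in(a,b)]))
E
```

```text
t 12.43 pos [ 0.5517 -0.3042  0.0753] op 0.349 F [ 0.1 -0.9 -1.9] turn [ 0.0001  0.0001 -0.0003]
.5518,-.3033,.049 shift [0.004 0.001 0.132]
[[287.14539238 209.44404   ]] [[287.55059037 205.90312168]] [[288.06687858 201.39202747]]
```

View pics/g5.png

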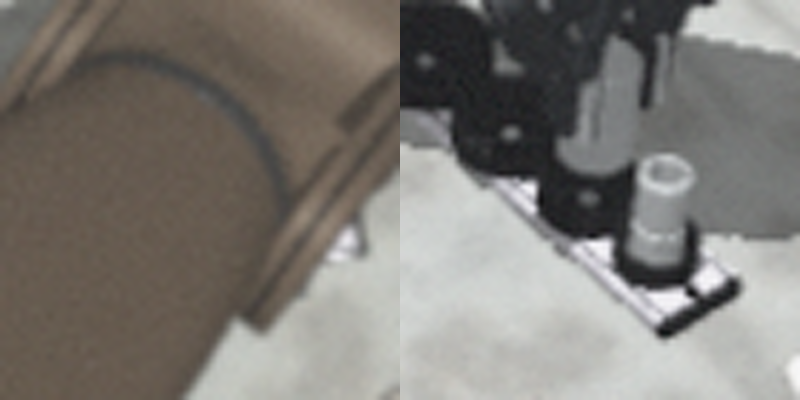

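Emit:
send_rows:
  moves: "0 0 0 0 0 0.05 -1; 0 0 0 0 0 0.08 -1; 0 0 0 0 0 0.11 -1; 0 0 0 0 0 0.125 -1; 0 0 0 0 0 0.125 -1; 0 0 0 0 0 0.125 -1"

```text
time: 13.28
eef_pos: [0.5515, -0.3034, 0.0498]
tcp_rot: [0.659, 0.753, 0.0, 0.0]
contact_force: [-0.2, -0.4, -0.9]
opening: 0.348
finger_force: 40.2
```

```bash
python3 go.py .5518,-.3033,.049
```

```text
t 13.28 pos [ 0.5515 -0.3034  0.0498] op 0.348 F [-0.2 -0.4 -0.9] turn [ 0.      0.     -0.0002]
.5518,-.3033,.049 shift [0.    0.001 0.004]
```

Emit:
send_rows:
  moves: "0 0 0 0 0 0 0.1; 0 0 0 0 0 0 0.2; 0 0 0 0 0 0 0.2; 0 0 0 0 0 -0.1 0.2; 0 0 0 0 0 -0.35 0.4; 0 0 0 0 0 -0.5 1; 0 0 0 0.2 0.12 -0.5 1; 0 0 0 0.4 0.25 -0.5 1; 0 0 0 0.62 0.38 -0.5 1; 0 0 0 0.62 0.38 -0.5 1; 0 0 0 0.62 0.38 -0.5 1"

```text
time: 14.65
eef_pos: [0.6106, -0.1706, 0.1509]
tcp_rot: [0.658, 0.753, -0.0, 0.001]
contact_force: [-0.2, -0.6, -0.5]
opening: 1.001
finger_force: 0.0
```

Emit:
send_rows:
  moves: "0 0 0 0.2 0.12 0 1; 0 0 0 0.4 0.25 0 1; 0 0 0 0.63 0.375 0 1; 0 0 0 0.63 0.375 0 1; 0 0 0 0.63 0.375 0 1; 0 0 0 0.63 0.375 0 1"

```text
time: 15.4
eef_pos: [0.6676, -0.0374, 0.1498]
tcp_rot: [0.659, 0.752, -0.0, 0.0]
contact_force: [0.3, -0.3, -0.2]
opening: 1.002
finger_force: 0.0
```

```bash
python3 go.py .6677,-.035,.036
python3 - <<'E'
from h import *
S=cam('side');T=cam('top')
b=S['image'][90:160,225:305,::-1];a=S['image'][165:235,250:330,::-1]
cv2.imwrite('pics/g6.png',np.hstack([cv2.resize(x,(400,350),interpolation=cv2.INTER_CUBIC) for x in(a,b)]))
E
```

```text
t 15.4 pos [ 0.6676 -0.0374  0.1498] op 1.002 F [ 0.3 -0.3 -0.2] turn [-0.      0.     -0.0005]
.6677,-.035,.036 shift [0.012 0.002 0.569]
```

View pics/g6.png

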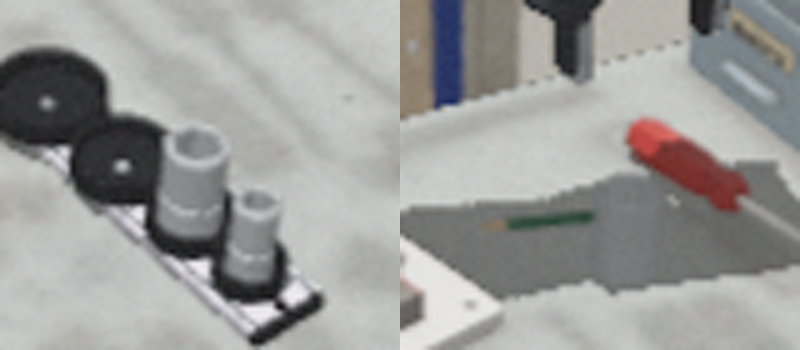

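Sockets 22 and 31 stand in their cups (left crop around (195,195) and (250,240)). The jaws straddle socket 40 (right crop, about (635,230)), so I'll go down.

Emit:
send_rows:
  moves: "0 0 0 0.01 0 0.25 1; 0 0 0 0.012 0 0.45 1; 0 0 0 0.012 0.002 0.56 1; 0 0 0 0.012 0.002 0.56 1; 0 0 0 0.012 0.002 0.56 1; 0 0 0 0.012 0.002 0.56 -1; 0 0 0 0.012 0.002 0.56 -1; 0 0 0 0.012 0.002 0.56 -1; 0 0 0 0.012 0.002 0.56 -1; 0 0 0 0.012 0.002 0.56 -1; 0 0 0 0.012 0.002 0.56 -1"
  newtons: 50

```text
time: 16.88
eef_pos: [0.6697, -0.0332, 0.0395]
tcp_rot: [0.659, 0.752, 0.001, 0.002]
contact_force: [1.3, 1.0, 5.3]
opening: 0.454
finger_force: 50.8
```

```bash
python3 go.py .5451,-.2517,.12
```

```text
t 16.88 pos [ 0.6697 -0.0332  0.0395] op 0.454 F [1.3 1.  5.3] turn [ 0.0006  0.0002 -0.0002]
.5451,-.2517,.12 shift [-1.001 -0.761 -0.404]
```

Emit:
send_rows:
  moves: "0 0 0 0 0 -0.25 -1; 0 0 0 0 0 -0.45 -1; 0 0 0 -0.2 -0.15 -0.45 -1; 0 0 0 -0.4 -0.3 -0.45 -1; 0 0 0 -0.6 -0.45 -0.45 -1; 0 0 0 -0.8 -0.6 -0.45 -1; 0 0 0 -0.95 -0.72 -0.45 -1; 0 0 0 -1 -0.76 -0.45 -1; 0 0 0 -1 -0.76 -0.35 -1; 0 0 0 -1 -0.76 -0.23 -1; 0 0 0 -1 -0.76 -0.23 -1; 0 0 0 -1 -0.76 -0.23 -1"

```text
time: 18.38
eef_pos: [0.5443, -0.2504, 0.0833]
tcp_rot: [0.658, 0.753, 0.0, -0.0]
contact_force: [-0.8, -0.5, -2.5]
opening: 0.453
finger_force: 51.4
```

```bash
python3 go.py .5451,-.2512,.053
python3 - <<'E'
from h import *
S=cam('side')
p=[.5451,-.2517]
b=S['image'][160:230,240:310,::-1]
print(((proj(S,[[*p,.013],[*p,.047]])+(.37,-.33)-(240,160)+.5)*8-.5).round())
cv2.imwrite('pics/g7.png',cv2.resize(b,(560,560),interpolation=cv2.INTER_CUBIC))
E
```

```text
t 18.38 pos [ 0.5443 -0.2504  0.0833] op 0.453 F [-0.8 -0.5 -2.5] turn [-0.0001 -0.0001  0.0001]
.5451,-.2512,.053 shift [-0.005  0.004  0.151]
[[276. 305.]
 [282. 224.]]
```

View pics/g7.png

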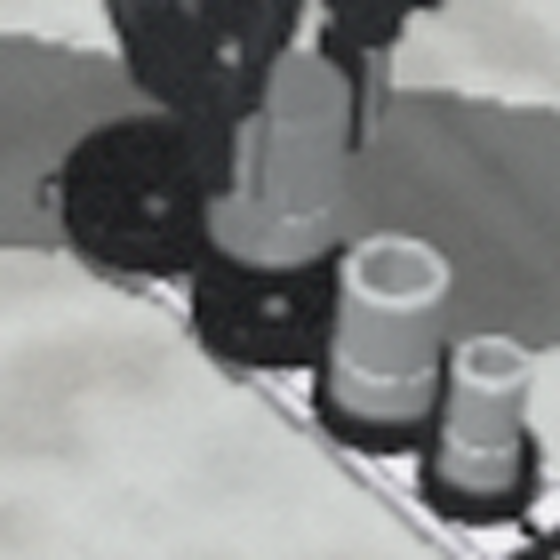

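Emit:
send_rows:
  moves: "0 0 0 0 0.002 0.05 -1; 0 0 0 0 0.002 0.09 -1; 0 0 0 0 0.002 0.12 -1; 0 0 0 0 0.002 0.145 -1; 0 0 0 0 0.002 0.145 -1; 0 0 0 0 0.002 0.145 -1"

```text
time: 19.18
eef_pos: [0.5445, -0.2515, 0.0549]
tcp_rot: [0.659, 0.753, 0.0, 0.0]
contact_force: [-0.3, -0.9, -2.4]
opening: 0.455
finger_force: 51.4
```

```bash
python3 go.py .5451,-.2512,.053
```

```text
t 19.18 pos [ 0.5445 -0.2515  0.0549] op 0.455 F [-0.3 -0.9 -2.4] turn [ 0.0001  0.     -0.0002]
.5451,-.2512,.053 shift [0.001 0.003 0.01 ]
```

Emit:
send_rows:
  moves: "0 0 0 0 0 0.008 -1; 0 0 0 0 0 0.008 0.2; 0 0 0 0 0 0.008 0.35; 0 0 0 0 0 0.008 0.35; 0 0 0 0 0 -0.1 0.4; 0 0 0 0 0 -0.35 0.6; 0 0 0 0 0 -0.5 1; 0 0 0 -0.15 -0.3 -0.5 1; 0 0 0 -0.3 -0.6 -0.5 1; 0 0 0 -0.47 -0.86 -0.45 1; 0 0 0 -0.47 -0.86 -0.45 1; 0 0 0 -0.47 -0.86 -0.45 1"

```text
time: 20.68
eef_pos: [0.3861, -0.3677, 0.1449]
tcp_rot: [0.659, 0.752, 0.0, 0.0]
contact_force: [1.3, 0.7, -0.2]
opening: 0.999
finger_force: 0.0
```

```bash
python3 go.py .3868,-.3685,.038
```

```text
t 20.68 pos [ 0.3861 -0.3677  0.1449] op 0.999 F [ 1.3  0.7 -0.2] turn [ 0.0001  0.     -0.0004]
.3868,-.3685,.038 shift [-0.004  0.003  0.535]
```

Emit:
send_rows:
  moves: "0 0 0 -0.004 0.003 0.2 1; 0 0 0 -0.004 0.003 0.4 1; 0 0 0 -0.004 0.003 0.53 1; 0 0 0 -0.004 0.003 0.53 1; 0 0 0 -0.004 0.003 0.53 1; 0 0 0 -0.004 0.003 0.53 -1; 0 0 0 -0.004 0.003 0.53 -1; 0 0 0 -0.004 0.003 0.53 -1; 0 0 0 -0.004 0.003 0.53 -1; 0 0 0 -0.004 0.003 0.53 -1; 0 0 0 -0.004 0.003 0.53 -1"
  newtons: 60

```text
time: 22.05
eef_pos: [0.3875, -0.369, 0.0403]
tcp_rot: [0.659, 0.753, -0.0, 0.001]
contact_force: [-1.4, 0.9, 6.1]
opening: 0.558
finger_force: 62.5
```

```bash
python3 go.py .5371,-.1927,.12
```

```text
t 22.05 pos [ 0.3875 -0.369   0.0403] op 0.558 F [-1.4  0.9  6.1] turn [ 0.0001  0.0003 -0.0001]
.5371,-.1927,.12 shift [ 0.774  0.859 -0.399]
```

Emit:
send_rows:
  moves: "0 0 0 0 0 -0.25 -1; 0 0 0 0 0 -0.5 -1; 0 0 0 0.2 0.2 -0.5 -1; 0 0 0 0.4 0.4 -0.5 -1; 0 0 0 0.6 0.6 -0.5 -1; 0 0 0 0.774 0.86 -0.5 -1; 0 0 0 0.774 0.86 -0.5 -1; 0 0 0 0.774 0.86 -0.5 -1; 0 0 0 0.774 0.86 -0.35 -1; 0 0 0 0.774 0.86 -0.23 -1; 0 0 0 0.774 0.86 -0.23 -1; 0 0 0 0.774 0.86 -0.23 -1"

```text
time: 23.55
eef_pos: [0.5368, -0.1929, 0.0854]
tcp_rot: [0.659, 0.752, 0.0, 0.0]
contact_force: [0.8, -0.0, -2.8]
opening: 0.556
finger_force: 64.2
```

```bash
python3 go.py .5371,-.1927,.0535
python3 - <<'E'
from h import *
S=cam('side')
p=[.5371,-.1927]
b=S['image'][150:220,225:295,::-1]
print(((proj(S,[[*p,.013],[*p,.045]])+(.37,-.4)-(225,150)+.5)*8-.5).round())
cv2.imwrite('pics/g8.png',cv2.resize(b,(560,560),interpolation=cv2.INTER_CUBIC))
E
```

```text
t 23.55 pos [ 0.5368 -0.1929  0.0854] op 0.556 F [ 0.8 -0.  -2.8] turn [ 0.0001  0.0001 -0.0004]
.5371,-.1927,.0535 shift [0.001 0.001 0.16 ]
[[277. 284.]
 [280. 209.]]
```

View pics/g8.png

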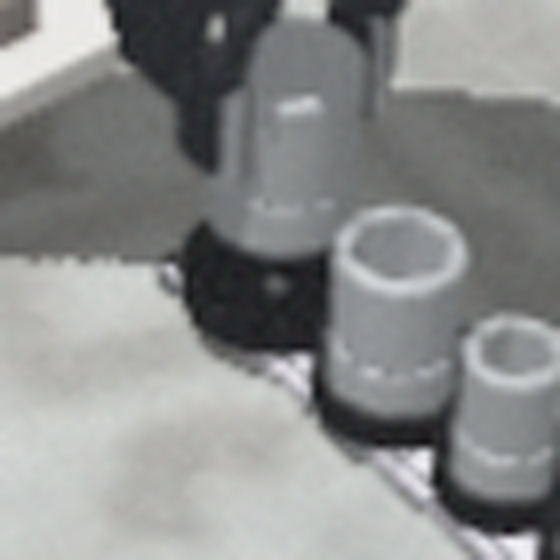

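Emit:
send_rows:
  moves: "0 0 0 0 0 0.05 -1; 0 0 0 0 0 0.09 -1; 0 0 0 0 0 0.12 -1; 0 0 0 0 0 0.15 -1; 0 0 0 0 0 0.155 -1; 0 0 0 0 0 0.155 -1"

```text
time: 24.35
eef_pos: [0.537, -0.1919, 0.0537]
tcp_rot: [0.659, 0.753, -0.0, 0.0]
contact_force: [0.7, 0.3, -3.6]
opening: 0.562
finger_force: 64.5
```

```bash
python3 go.py .5371,-.1927,.0535
```

```text
t 24.35 pos [ 0.537  -0.1919  0.0537] op 0.562 F [ 0.7  0.3 -3.6] turn [ 0.      0.     -0.0001]
.5371,-.1927,.0535 shift [-0.004 -0.     0.001]
```

Release, raise and move off to the left to clear the view.

Emit:
send_rows:
  moves: "0 0 0 0 0 0 0.35; 0 0 0 0 0 0 0.55; 0 0 0 0 0 0 0.55; 0 0 0 0 0 -0.1 0.6; 0 0 0 0 0 -0.35 1; 0 0 0 0 0 -0.6 1; 0 0 0 0.3 0 -0.6 1; 0 0 0 0.6 0 -0.6 1; 0 0 0 0.9 0 -0.6 1; 0 0 0 1 0 -0.6 1; 0 0 0 1 0 -0.6 1; 0 0 0 1 0 -0.6 1"

```text
time: 25.85
eef_pos: [0.5109, 0.0056, 0.1747]
tcp_rot: [0.659, 0.752, 0.0, 0.001]
contact_force: [0.0, -0.7, -0.6]
opening: 1.003
finger_force: 0.0
```

Run:
```python
from h import *
T=cam('top');S=cam('side')
print(ctrl.get_state()['eef_pos'])
a=T['image'][145:215,245:335,::-1];b=S['image'][150:240,225:325,::-1]
cv2.imwrite('pics/g9.png',np.hstack([cv2.resize(a,(400,311),interpolation=cv2.INTER_CUBIC),cv2.resize(b,(400,360),interpolation=cv2.INTER_CUBIC)[:311]]))
```

```text
[0.51080596 0.00525227 0.17420082]
```

View pics/g9.png

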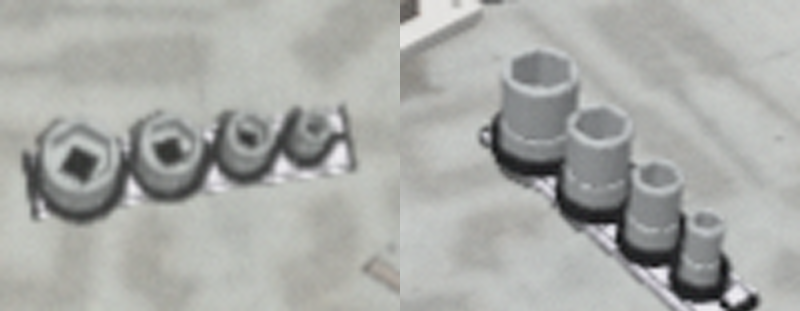

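All four sockets stand upright inside their own cups in both views, and the arm is clear of them.

```bash
python3 -c "
from plant import ctrl
print(ctrl.sign_off())"
```

```text
the job is handed in; nothing more can be done
None
```

All four sockets are in the cups of their own size, upright and released with the arm clear in the last pictures; I handed the job in at about 26 s of the 104 s allowed, and sign-off returned no verdict.

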